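# Lock the index disc of the grinding-stone fixture

### The arm

A 6-joint arm with a two-finger parallel gripper is mounted at the origin on the work surface. World frame = base frame: x ahead of the robot, y to its left, z up, the work surface at z = 0. Lengths are in m, angles in rad, forces in N, time in s.
With the tool pointing down it reaches from about 0.3 to 0.825 m from the base axis. Payload 5.4 kg.
Tool frame: the origin (TCP) lies midway between the tips of the shut fingers; the grasp point (between the pads) lies 19 mm behind it; y points along the fingers, x is the direction in which the jaws open and shut, and the axes are right-handed (so a half turn about y gives the same grasp; the last joint's range is limited). The gripper opens to 92 mm and grips with 3 to 60 N. Pads are 20 mm wide; open, the fingers measure 128 mm over their backs; the gripper's body (75 mm by 189 mm) begins 69 mm behind the grasp point.
Start: joints at [-1.432, 0.158, 1.597, -0, 1.386, -0.21], TCP at [0.196, -0.54, 0.215] pointing down, gripper open.
Joint ranges: [-2.91, 2.91], [-0.94, 2.29], [0.18, 2.7], [-1.29, 4.43], [0.17, 2.64], [-3, 3]. Speed limits (rad/s): [2.57, 2.57, 3.14, 3.14, 3.14, 3.14].

### API

Orientations are given as [roll, pitch, yaw] about the fixed x, y, z axes, in that order (R = Rz(yaw) Ry(pitch) Rx(roll)).
In Python, from rig import arm gives the robot as it stands.
- The arm moves only by the shell command python3 -m crank 'ROWS' [FORCE]. ROWS is JSON, one flat list of numbers, 5 for each row, row after row: the shift along the tool's x, y, z in units of 50 mm (1.0 is 50 mm), then the turn about the tool's y in units of pi/2 rad (1.0 is pi/2 rad), then the opening, from 0 (shut) to 1 (fully open). A call has 1 to 10 rows; each row shifts and turns the commanded pose from where the row before left it, along the tool's axes as they then stand; what a row does not reach is not made up. A row lasts 1/10 s, in which the tool goes at most 50 mm and 8.59 degrees, less where a joint would pass 70% of its speed; a pose out of reach is approached as far as the arm can. A call with a number of a shift or a turn outside -1 to 1 is refused whole. A call with a gripper value outside its range is refused whole. The fingers move at their own pace and stop on an object; FORCE is the grip in N (left out, the last holds). Time passes only in rows, so rows that do not move let the fingers close. It gives the time, the measured TCP pose, the force and the opening at its end, in the units of the state.
- arm.sense(): the state, without advancing time (a new reading comes with each control period).
- arm.camera(name): name is "scene" or "top" or "wrist"; returns a dict with "color" (400x640x3 uint8, red, green, blue), "depth" (400x640 float32, m along the optical axis (not along the pixel's ray), 0 where there is no reading), "fx", "fy", "cx", "cy" (pixels), "eye" and "attitude" of the camera in the world. Camera axes: x right, y down, z forward; pixel columns grow to the right and rows downward; lengths in m; the calibration is good to about 2 mm. A picture is of the moment at which its call begins.
- arm.finish_job(): hands the job in, once; it reports no verdict.
Trained networks look in a picture, given as the dict that the camera call returned (one of the last four; its "shot" number tells which), for a name from the list of things; names that differ only in an ending like _2 or _b are one class to them, and where a whole thing is asked for, a point or a joint stands for the part that bears it (a point fixed in the world has none). Each returns a list of dicts, best first, with "conf" (0 to 1); they miss things now and then, are a little off and sometimes report something else, mostly with a low value. They report only what shows in the picture. A call takes as long as a camera call. They do not tell look-alikes from the thing itself.
- arm.cut_out(thing, picture): "mask" (400x640 bool, what is visible of it) and "centre" ([column, row] in pixels, amid what is visible of it).
The state is a dict: "clock": time; "q": joint angles; "qd": joint speeds; "effort": joint torques, N m; "eef_pos": TCP position; "tcp_rot": TCP orientation; "ft_force": force on the tool from outside, world axes, zero at the start; "torque": the same for the moment, N m; "gripper_width": opening from 0.0 (shut) to 1.0 (fully open).
Only numpy, scipy, OpenCV 4.12 (cv2) and the standard library are available. Lean on these libraries where they do the work, as an engineer would, in place of code of your own. Each camera call takes 0.05 s, during which the arm holds its last target. There are 200 camera calls.

### The job

Lock the fixture: push the upright pin of the slotted disc round with the fingertips until the slot in its rim faces the lock bar, then push the bar by its upright end plate through the slot until it is fully home, with the end plate up against the guide blocks. The bar stays down in its guide: do not lift or tip it, leave the stone, ring and pilot standing beside the fixture where they are, and end with the hand clear of everything.

Things in the scene. Friction and masses are not known exactly. Their poses are not given: they have to be found in the camera images.
- fixture: Grey steel fixture fixed to the bench. Origin on the bench, on the disc's vertical axis; z up; +y runs from the disc axis out along the lock bar, so the bar is pushed towards -y. Foot 170 x 170 x 12 mm about the origin plus a tongue 70 mm wide, 12 mm thick, out to y = 210 mm. The bar lies on a 26 mm wide runner (x = 0, y = 78 to 198 mm, top z = 21.5 mm).
- gate (a point): Point fixed to the fixture at its x = 0, y = 64 mm, z = 38 mm: where the middle of the disc's slot must be for the bar to pass. Just outward stand two guide blocks, y = 78 to 128 mm, x = 8 to 20 and -8 to -20 mm, tops at z = 34 mm, with an open-topped 16 mm channel for the bar between them.
- disc: Horizontal steel disc, origin as the fixture's, its +y towards its slot. Dark plate, top z = 20 mm; rim 12 mm thick (radius 58 to 70 mm, z = 20 to 38 mm) with one slot 20 mm wide. Low pink stone and nut at the centre, radius 16 mm, top z = 40 mm. Turns either way, more than a full turn, and stays where left (friction 0.12 N m). The slot starts at least 0.6 rad from the bar, either side.
- slot (a point): Middle of the slot in the disc's rim, at the rim's top: 64 mm from the disc axis, z = 38 mm. The slot leaves the bar 3 mm of play either side.
- pin_top (a point): Centre of the top of the disc's upright pin: 14 mm diameter, z = 20 to 80 mm, 38 mm from the disc axis, exactly opposite the slot. Pushed sideways it turns the disc; this takes about 3 to 4 N. Above z = 42 mm nothing but the pin stands over the disc.
- lock_bar: Loose steel bar, about 0.35 kg, in the channel, axes parallel to the fixture's. Origin at its underside (z = 21.5 mm), on its centre line, at the inner face of its end plate. 14 mm wide and high, it reaches 84 mm from there to -y, to a half-round nose. Home at fixture y = 128 mm (plate against the guide blocks); starts 38 to 51 mm out from home, clear of the disc. Dry friction 1 to 5 N.
- plate_top (a point): Centre of the top of the bar's upright end plate, 5 mm outward (+y) of the bar's origin and 36 mm above it, z = 57.5 mm. The plate is 36 mm wide, 10 mm thick and 36 mm high; push its outer face.
- pink_stone: Bystander: loose pink grinding stone, a ring 48 mm across, 30 mm high. Origin at the centre of its underside.
- steel_ring: Bystander: loose bright steel ring 64 mm across, 22 mm high. Origin at the centre of its underside.
- pilot: Bystander: loose steel pilot, a stepped spindle 40 mm across at the foot and 75 mm high, standing up. Origin at the centre of its underside.
Mind the look-alikes: they are no part of the job. What is shaped like the lock_bar but brown or orange is not meant.

How it is judged:
By the outcome, as a careful person would: the job done as asked, in the order asked, and still so for the second after the job is handed in, with the robot touching nothing.
It also fails if it takes over 51 s, if anything falls off the work surface, if the arm or the gripper's body presses on something with over 40 N, if the wrist force passes 120 N, or if a joint passes its speed limit or range.

## Working session

There is one attempt and no reset: what is moved stays moved. The work goes in short steps, Python scripts to look and compute and a shell command to move; the robot and the scene stay as the last step left them, time stands still between calls to the robot, and variables do not carry over. Pictures are saved under pics/ and viewed, about 8 in all and at most 12, crops included, and the job is handed in when it is done.

```bash
ls; mkdir -p pics
cat > h.py <<'E'
import numpy as np, cv2
from rig import arm
def save(p,name,crop=None):
    im=p["color"][...,::-1]
    if crop: 
        x0,y0,x1,y1=crop; im=cv2.resize(im[y0:y1,x0:x1],None,fx=3,fy=3)
    cv2.imwrite("pics/"+name,im)
def attR(p):
    a=np.array(p["attitude"],float)
    if a.shape==(3,3): return a
    from scipy.spatial.transform import Rotation as R
    return R.from_euler('xyz',a).as_matrix() if a.size==3 else R.from_quat(a).as_matrix()
def cloud(p):
    d=p["depth"]; v,u=np.mgrid[:d.shape[0],:d.shape[1]]
    c=np.stack([(u-p["cx"])/p["fx"]*d,(v-p["cy"])/p["fy"]*d,d],-1)
    return c@attR(p).T+np.array(p["eye"])
def ray_z(p,uv,z):
    r=attR(p)@np.array([(uv[0]-p["cx"])/p["fx"],(uv[1]-p["cy"])/p["fy"],1]); e=np.array(p["eye"])
    return e+r*(z-e[2])/r[2]
E
python3 - <<'E'
from h import *
s=arm.sense(); print(s)
for n in ("top","scene"):
    p=arm.camera(n); save(p,n+"1.png"); print(n,p["eye"],p["attitude"],p["fx"],p["cx"],p["cy"])
    C=cloud(p)
    for t in ("fixture","disc","lock_bar","pin_top","plate_top","slot","gate","pink_stone","steel_ring","pilot"):
        try:
            for r in arm.cut_out(t,p)[:3]:
                m=r["mask"]&(p["depth"]>0); q=C[m]
                print(t,round(r["conf"],2),np.round(r["centre"]),m.sum(),np.round(np.median(q,0),3),np.round(np.percentile(q[:,2],98),3))
        except Exception as e: print(t,e)
E
```

```text
pics
{'clock': 0.0, 'q': array([-1.43208956e+00,  1.59048344e-01,  1.59821250e+00, -1.45166813e-05,
        1.38620064e+00, -2.10078160e-01]), 'qd': array([ 0.0012663 , -0.00165965, -0.00057374, -0.00033017,  0.0001514 ,
       -0.00020654]), 'effort': array([ 8.64278609e-04, -3.85581958e+01, -3.22103655e+01,  7.00605148e-02,
        3.80073313e-02, -1.32528585e-04]), 'eef_pos': array([ 0.19640935, -0.53975303,  0.21362921]), 'tcp_rot': array([-1.57042056,  0.00183071, -1.22200838]), 'ft_force': array([-0.14743007, -0.02247716,  0.3403553 ]), 'torque': array([ 0.02112557, -0.00314295,  0.02787832]), 'gripper_width': 1.0019461423362315}
top [ 0.50045896 -0.0361936   1.04348975] [-3.06917273 -0.01922861 -1.5489967 ] 509.88302673916553 308.2690668836879 202.72324223005913
fixture 0.56 [355. 195.] 8555 [ 0.592 -0.144  0.017] 0.04
disc 0.92 [362. 194.] 3928 [ 0.593 -0.167  0.022] 0.042
lock_bar 0.94 [293. 189.] 421 [ 0.6   -0.025  0.036] 0.059
lock_bar 0.78 [216. 206.] 351 [0.569 0.13  0.015] 0.038
lock_bar 0.73 [210. 131.] 449 [0.719 0.152 0.014] 0.038
pin_top 0.67 [365. 193.] 3902 [ 0.5
[... 889 characters left out ...]
49 0.012] 0.035
lock_bar 0.79 [358. 223.] 640 [ 0.604 -0.019  0.034] 0.057
lock_bar 0.66 [406. 182.] 465 [0.579 0.113 0.013] 0.036
pin_top 0.74 [295. 260.] 4367 [ 0.595 -0.172  0.021] 0.056
plate_top 0.84 [406. 183.] 444 [0.581 0.112 0.013] 0.036
plate_top 0.83 [468. 220.] 645 [0.713 0.15  0.012] 0.035
plate_top 0.57 [363. 220.] 534 [ 0.604 -0.018  0.034] 0.057
slot 0.77 [291. 257.] 4478 [ 0.595 -0.171  0.021] 0.055
slot 0.46 [360. 218.] 546 [ 0.603 -0.022  0.034] 0.057
gate 0.59 [303. 255.] 9611 [ 0.611 -0.157  0.017] 0.039
pink_stone 0.83 [393. 263.] 656 [ 0.709 -0.023  0.027] 0.031
pilot 0.55 [339. 176.] 400 [0.498 0.011 0.016] 0.073
pilot 0.19 [216. 273.] 765 [ 0.545 -0.296  0.02 ] 0.024
```

Run:
```python
from h import *
p=arm.camera("top"); save(p,"topc.png",(240,100,460,280))
C=cloud(p)
# fixture: disc rim fit + pin + bar
r=arm.cut_out("disc",p)[0]; 
near=(np.hypot(C[...,0]-.593,C[...,1]+.167)<.1)&(p["depth"]>0)
pin=near&(C[...,2]>.06)&(C[...,2]<.095); print("pin",pin.sum(),C[pin].mean(0),np.argwhere(pin).mean(0)[::-1])
rim=near&(C[...,2]>.032)&(C[...,2]<.044)
q=C[rim]; c=np.array([.593,-.167])
from scipy.optimize import least_squares
s=q[(np.hypot(q[:,0]-c[0],q[:,1]-c[1])>.05)&(q[:,1]<-.11)]
f=least_squares(lambda x:np.hypot(s[:,0]-x[0],s[:,1]-x[1])-.064,c,loss="soft_l1",f_scale=.003); c=f.x; print("centre",c,len(s))
rr=np.hypot(q[:,0]-c[0],q[:,1]-c[1]);k=(rr>.059)&(rr<.069)
a=np.degrees(np.arctan2(q[k,1]-c[1],q[k,0]-c[0]))
h,e=np.histogram(a,72,(-180,180)); print([(int(x),int(n)) for x,n in zip(e,h)])
b=arm.cut_out("lock_bar",p)[0]["mask"]; 
pl=b&(C[...,2]>.05); print("plate",pl.sum(),C[pl].mean(0),C[pl].min(0),C[pl].max(0))
# fixture foot orientation
m=arm.cut_out("fixture",p)[0]["mask"]&(C[...,2]>.005)&(C[...,2]<.045)
print(cv2.minAreaRect(np.float32(C[m][:,:2]*1000)))
```

```text
pin 51 [ 0.62954171 -0.16577838  0.07737812] [367.76470588 173.52941176]
centre [ 0.59242474 -0.16703368] 1032
[(-180, 0), (-175, 3), (-170, 16), (-165, 13), (-160, 15), (-155, 14), (-150, 14), (-145, 13), (-140, 13), (-135, 14), (-130, 14), (-125, 14), (-120, 13), (-115, 15), (-110, 14), (-105, 14), (-100, 13), (-95, 15), (-90, 15), (-85, 13), (-80, 15), (-75, 15), (-70, 16), (-65, 12), (-60, 16), (-55, 13), (-50, 15), (-45, 13), (-40, 13), (-35, 13), (-30, 14), (-25, 15), (-20, 13), (-15, 14), (-10, 15), (-5, 15), (0, 13), (5, 12), (10, 15), (15, 13), (20, 15), (25, 15), (30, 14), (35, 14), (40, 14), (45, 15), (50, 13), (55, 13), (60, 16), (65, 14), (70, 14), (75, 14), (80, 14), (85, 11), (90, 15), (95, 16), (100, 14), (105, 13), (110, 15), (115, 14), (120, 15), (125, 14), (130, 16), (135, 14), (140, 15), (145, 13), (150, 14), (155, 15), (160, 14), (165, 15), (170, 2), (175, 0)]
plate 94 [0.60106451 0.00450676 0.06754514] [ 0.50045896 -0.0361936   0.05007246] [0.61951296 0.01000223 1.04348975]
((596.3836059570312, -104.56056213378906), (295.0965270996094, 170.1234130859375), 86.62126159667969)
```

View pics/topc.png

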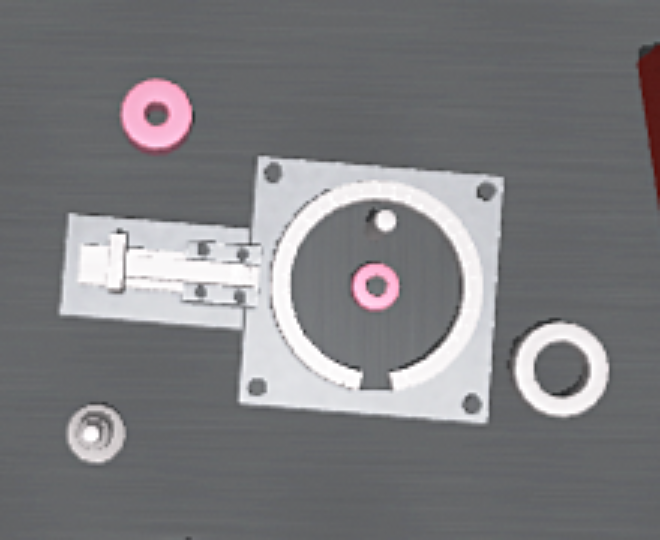

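View pics/scene1.png

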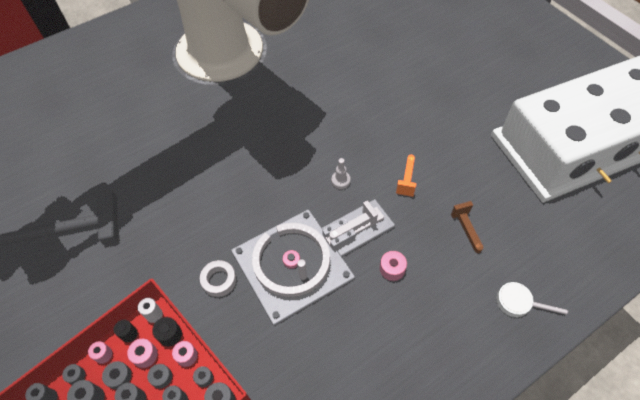

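Viewed 2 pictures. In the top crop (up = +x, left = +y), the pin is at (384,220) on the +x side and the slot at (375,380) faces -x. The bar runs left to its plate at (118,262). The scene view shows the brown and orange look-alikes at (465,225) and (407,175), well away from the fixture.

The fixture yaw is about -3.3°, the pin is at about 0-2° and must reach about -93°. I'll cage the pin loosely and lead it round clockwise.

```bash
python3 -m crank '[-0.29,0,0.77,0,0.4,-0.29,0,0.77,0,0.4,-0.29,0,0.77,0,0.4,-0.29,0,0.77,0,0.4,-0.29,0,0.77,0,0.4,-0.29,0,0.77,0,0.4,-0.29,0,0.77,0,0.4]' 10
python3 -m crank '[-0.29,0,0.77,0,0.4,-0.29,0,0.77,0,0.4,-0.29,0,0.77,0,0.4,-0.29,0,0.77,0,0.4,-0.29,0,0.77,0,0.4,-0.29,0,0.77,0,0.4,-0.29,0,0.77,0,0.4]'
python3 -m crank '[0,0,0,-0.09,0.4,0,0,0,-0.09,0.4,0,0,0,-0.09,0.4,0,0,0,-0.09,0.4,0,0,0,-0.09,0.4,0,0,0,-0.09,0.4,0,0,0,-0.09,0.4,0,0,0,-0.09,0.4,0,0,0,-0.09,0.4,0,0,0,-0.09,0.4]'
python3 -m crank '[0,0,0,-0.09,0.4,0,0,0,-0.09,0.4,0,0,0,-0.09,0.4,0,0,0,-0.09,0.4,0,0,0,-0.09,0.4,0,0,0,-0.09,0.4,0,0,0,-0.09,0.4,0,0,0,-0.09,0.4,0,0,0,-0.09,0.4,0,0,0,-0.06,0.4]'
python3 -m crank '[0,0,0,0,0.4]'
python3 - <<'E'
from h import *
s=arm.sense(); print(s["eef_pos"],s["tcp_rot"],s["q"])
p=arm.camera("wrist"); save(p,"w1.png"); print(p["eye"],p["attitude"])
C=cloud(p); ok=p["depth"]>0
near=ok&(np.hypot(C[...,0]-.5924,C[...,1]+.167)<.075)
pin=near&(C[...,2]>.07)&(C[...,2]<.09); print("pin",pin.sum(),C[pin].mean(0),C[pin].min(0),C[pin].max(0))
E
```

```text
clock: 2.0
eef_pos: [0.4162, -0.3516, 0.2148]
tcp_rot: [-1.571, -0.0, -1.222]
ft_force: [1.3, -0.7, 0.3]
gripper_width: 0.42
clock: 2.7
eef_pos: [0.6348, -0.1641, 0.2146]
tcp_rot: [-1.571, -0.0, -1.222]
ft_force: [0.9, -0.9, 0.8]
gripper_width: 0.4
clock: 3.7
eef_pos: [0.6337, -0.1654, 0.2146]
tcp_rot: [-1.571, 0.0, 0.198]
ft_force: [-0.7, -0.7, -0.2]
gripper_width: 0.398
clock: 4.7
eef_pos: [0.6336, -0.1654, 0.2145]
tcp_rot: [-1.571, -0.0, 1.563]
ft_force: [-0.4, -0.0, 0.0]
gripper_width: 0.399
clock: 4.8
eef_pos: [0.6336, -0.1654, 0.2145]
tcp_rot: [-1.571, -0.0, 1.558]
ft_force: [0.5, -0.7, -0.2]
gripper_width: 0.406
[ 0.63363482 -0.16537614  0.21452951] [-1.57065855e+00 -5.42454828e-05  1.55849325e+00] [-4.39428018e-01  3.63188976e-01  1.35203189e+00 -7.78301791e-06
  1.42651966e+00 -1.99792016e+00]
[ 0.56367892 -0.16502502  0.38453885] [2.89165629e+00 6.02595868e-04 1.55748075e+00]
pin 147 [ 0.62963479 -0.16778905  0.07901626] [ 0.62369192 -0.17455337  0.07084682] [ 0.6367809  -0.16173033  0.08164445]
```

View pics/w1.png

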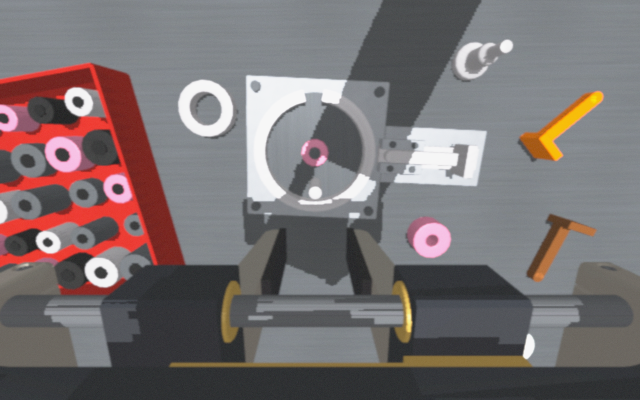

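```bash
python3 -m crank '[-0.03,0.41,0.07,0,0.4,0,0.41,0,0,0.4,0,0.41,0,0,0.4,0,0.41,0,0,0.4,0,0.41,0,0,0.4,0,0.41,0,0,0.4,0,0.41,0,0,0.4,0,0.41,0,0,0.4,0,0,0,0,0.4]'
python3 -m crank '[0,0,0,0,0.2,0,0,0,0,0.2,0,0,0,0,0.2,0,0,0,0,0.2,0,0,0,0,0.2]'
python3 -m crank '[-0.06,0,0.0024,0.05,0.2,-0.06,0,0.0024,0.05,0.2,-0.06,0,0.0024,0.05,0.2,-0.06,0,0.0024,0.05,0.2,-0.06,0,0.0024,0.05,0.2]'
python3 - <<'E'
from h import *
p=arm.camera("wrist"); save(p,"w2.png")
E
```

```text
clock: 5.75
eef_pos: [0.6276, -0.1657, 0.047]
tcp_rot: [-1.565, -0.003, 1.556]
ft_force: [0.4, -0.4, -0.2]
gripper_width: 0.4
clock: 6.25
eef_pos: [0.6305, -0.167, 0.0513]
tcp_rot: [-1.572, 0.0, 1.558]
ft_force: [-0.7, -0.1, 0.1]
gripper_width: 0.2
clock: 6.75
eef_pos: [0.6275, -0.1804, 0.0509]
tcp_rot: [-1.571, -0.002, 1.162]
ft_force: [1.2, 3.0, 0.2]
gripper_width: 0.201
```

View pics/w2.png

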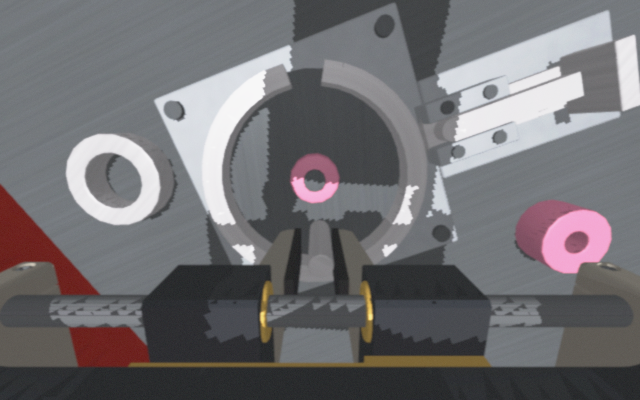

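The pin is caged at (318,265), and the slot at (307,75) has turned with it. Contact force is 3 N, as expected. I'll continue the arc.

```bash
python3 -m crank '[-0.06,0,0.0024,0.05,0.2,-0.06,0,0.0024,0.05,0.2,-0.06,0,0.0024,0.05,0.2,-0.06,0,0.0024,0.05,0.2,-0.06,0,0.0024,0.05,0.2,-0.06,0,0.0024,0.05,0.2,-0.06,0,0.0024,0.05,0.2]'
python3 -m crank '[-0.06,0,0.0024,0.05,0.2,-0.06,0,0.0024,0.05,0.2,-0.06,0,0.0024,0.05,0.2,-0.06,0,0.0024,0.05,0.2,-0.06,0,0.0024,0.05,0.2,-0.06,0,0.0024,0.05,0.2,-0.06,0,0.0024,0.05,0.2,0,0,0,0,0.2,0,0,0,0,0.2]'
python3 - <<'E'
from h import *
p=arm.camera("wrist"); save(p,"w3.png"); C=cloud(p); ok=p["depth"]>0
print(arm.sense()["eef_pos"])
def fit(q,c,yf=None):
    from scipy.optimize import least_squares
    return least_squares(lambda x:np.hypot(q[:,0]-x[0],q[:,1]-x[1])-.064,c,loss="soft_l1",f_scale=.003).x
c=np.array([.5924,-.167]); r=np.hypot(C[...,0]-c[0],C[...,1]-c[1])
q=C[ok&(r>.054)&(r<.074)&(C[...,2]>.033)&(C[...,2]<.042)]
ang=lambda q,c:np.degrees(np.arctan2(q[:,1]-c[1],q[:,0]-c[0]))
a=ang(q,c); m=(a<65)|(a>110); c=fit(q[m],c); print("c",c,len(q))
r=np.hypot(q[:,0]-c[0],q[:,1]-c[1]); k=(r>.060)&(r<.068); a=ang(q,c)[k]
h,e=np.histogram(a,60,(60,120)); print(list(zip(e.astype(int).tolist(),h.tolist())))
# bar centreline: plate + bar top
u=C-np.array([c[0],c[1],0]); 
bar=ok&(abs(u[...,0]-.01)<.03)&(u[...,1]>.09)&(u[...,1]<.22)&(C[...,2]>.052)&(C[...,2]<.062)
print("plate",bar.sum(),C[bar].mean(0),C[bar].min(0),C[bar].max(0))
b=ok&(abs(u[...,0]-.01)<.012)&(u[...,1]>.085)&(u[...,1]<.16)&(C[...,2]>.0345)&(C[...,2]<.038)
print("bar",b.sum(),C[b].mean(0))
E
```

```text
clock: 7.5
eef_pos: [0.6147, -0.1971, 0.051]
tcp_rot: [-1.571, -0.002, 0.614]
ft_force: [2.6, 2.7, 0.5]
gripper_width: 0.204
clock: 8.4
eef_pos: [0.5946, -0.2046, 0.0508]
tcp_rot: [-1.571, -0.0, 0.069]
ft_force: [-0.0, 0.2, 0.4]
gripper_width: 0.198
[ 0.59459335 -0.2046132   0.05080128]
c [ 0.59222943 -0.16741916] 11057
[(60, 28), (61, 27), (62, 29), (63, 29), (64, 28), (65, 27), (66, 30), (67, 30), (68, 27), (69, 31), (70, 29), (71, 27), (72, 30), (73, 27), (74, 29), (75, 28), (76, 29), (77, 31), (78, 30), (79, 29), (80, 28), (81, 31), (82, 31), (83, 30), (84, 29), (85, 21), (86, 0), (87, 0), (88, 0), (89, 0), (90, 0), (91, 0), (92, 0), (93, 0), (94, 0), (95, 0), (96, 0), (97, 0), (98, 0), (99, 0), (100, 0), (101, 0), (102, 0), (103, 0), (104, 15), (105, 29), (106, 30), (107, 29), (108, 29), (109, 28), (110, 31), (111, 26), (112, 29), (113, 29), (114, 29), (115, 27), (116, 32), (117, 28), (118, 28), (119, 27)]<stdin>:16: RuntimeWarning: Mean of empty slice.
  ret = um.true_divide(
Traceback (most recent call last):
ValueError: zero-size array to reduction operation minimum which has no identity
```

View pics/w3.png

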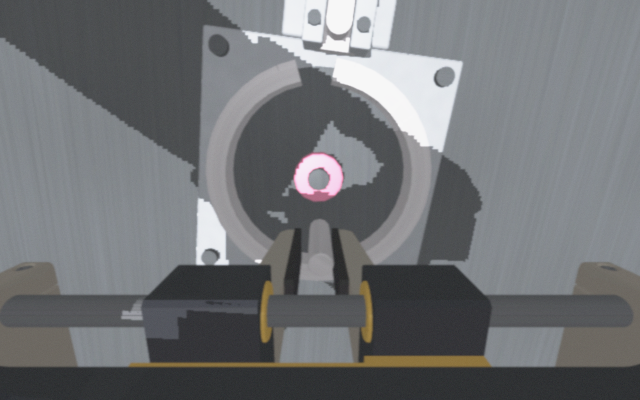

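The slot's centre is at 95° and the target is about 86.7° (viewed 5). I'll turn about 8° further, then compare slot and bar again.

```bash
python3 -m crank '[-0.035,0,0.001,0.03,0.2,-0.035,0,0.001,0.03,0.2,-0.035,0,0.001,0.03,0.2,0,0,0,0,0.2,0,0,0,0,0.2]'
cat > m.py <<'E'
from h import *
from scipy.optimize import least_squares
def meas(p):
    C=cloud(p); ok=p["depth"]>0
    c=np.array([.5924,-.167]); r=np.hypot(C[...,0]-c[0],C[...,1]-c[1])
    q=C[ok&(r>.054)&(r<.074)&(C[...,2]>.033)&(C[...,2]<.042)]
    ang=lambda q,c:np.degrees(np.arctan2(q[:,1]-c[1],q[:,0]-c[0]))
    a=ang(q,c); m=(a<65)|(a>110); s=q[m]
    c=least_squares(lambda x:np.hypot(s[:,0]-x[0],s[:,1]-x[1])-.064,c,loss="soft_l1",f_scale=.003).x
    r=np.hypot(q[:,0]-c[0],q[:,1]-c[1]); k=(r>.060)&(r<.068); a=np.sort(ang(q,c)[k]); a=a[(a>50)&(a<130)]
    i=np.argmax(np.diff(a)); print("c",c,"slot edges",a[i],a[i+1],"mid",(a[i]+a[i+1])/2)
    # guide/bar band: points above foot, beyond the rim
    u=C-np.array([c[0],c[1],0])
    for y0 in (.082,.09,.1,.11,.12,.14,.15,.17):
        for z0,z1,n in((.0305,.040,"top"),(.05,.063,"plate")):
            b=ok&(abs(u[...,1]-y0)<.003)&(abs(u[...,0]-.006)<.026)&(C[...,2]>z0)&(C[...,2]<z1)
            if b.sum()>8: print(n,y0,b.sum(),"x %.4f..%.4f"%tuple(np.percentile(u[b][:,0],[1,99])),"ang %.2f"%np.degrees(np.arctan2(y0,np.percentile(u[b][:,0],[1,99]).mean())))
E
python3 - <<'E'
from m import *
p=arm.camera("wrist"); meas(p); save(p,"w4.png",(220,0,440,180)); print(arm.sense()["eef_pos"],arm.sense()["ft_force"])
E
```

```text
clock: 8.95
eef_pos: [0.5896, -0.2045, 0.0508]
tcp_rot: [-1.571, -0.001, -0.073]
ft_force: [2.6, 0.9, -0.4]
gripper_width: 0.204
c [ 0.59223963 -0.16737897] slot edges 78.25629869540474 96.71230013852602 mid 87.48429941696537
top 0.082 587 x -0.0146..0.0249 ang 86.40
top 0.09 830 x -0.0143..0.0251 ang 86.54
top 0.1 362 x -0.0138..0.0249 ang 86.83
[ 0.5895167  -0.20444725  0.05076757] [2.98553991 1.61712713 2.04497761]
```

View pics/w4.png

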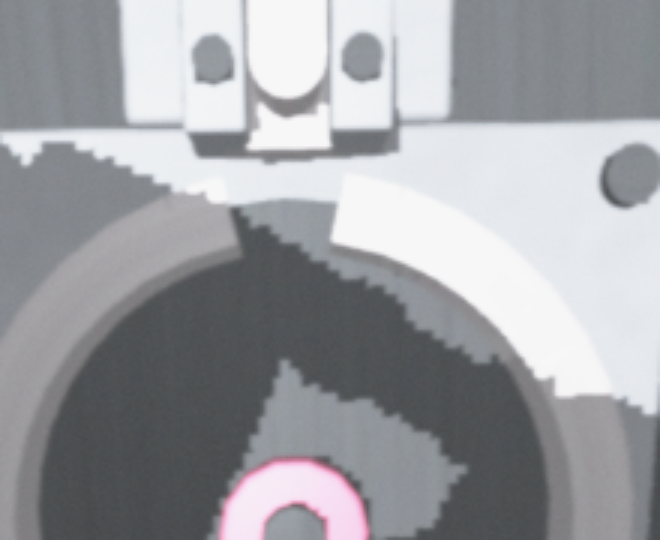

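The slot's middle is at 87.5° and the guide at 86.6°. In the crop, the slot centre and the bar nose are both at column ~287. I'll nudge 0.6 mm, unload, lift, and look at the plate on the way out.

```bash
python3 -m crank '[-0.012,0,0,0,0.2,0,0,0,0,0.2,0.04,0,0,0,0.2,0,-0.4,0,0,0.2,0,-0.4,0,0,0.2,0,-0.4,0,0,0.2,0,-0.4,0,0,0.2,0,-0.4,0,0,0,0,-0.2,0,0,0]'
python3 -m crank '[0,0,0.4,-0.01,0,0,0,0.4,0,0,0,0,0.4,0,0,0,0,0.4,0,0,0,0,0.4,0,0,0,0,0,0,0]'
python3 - <<'E'
from m import *
p=arm.camera("wrist"); meas(p); save(p,"w5.png"); print(arm.sense()["eef_pos"],arm.sense()["tcp_rot"])
C=cloud(p);ok=p["depth"]>0
b=ok&(C[...,2]>.052)&(C[...,2]<.062)&(abs(C[...,0]-.602)<.03)&(abs(C[...,1]-.01)<.03); print(b.sum(),np.percentile(C[b],[1,50,99],axis=0))
E
```

```text
clock: 9.9
eef_pos: [0.5908, -0.2053, 0.1624]
tcp_rot: [-1.572, -0.001, -0.075]
ft_force: [-0.3, -0.2, 1.0]
gripper_width: 0.045
clock: 10.5
eef_pos: [0.5958, -0.1012, 0.1589]
tcp_rot: [-1.569, 0.003, -0.056]
ft_force: [-0.7, -0.7, -0.2]
gripper_width: 0.005
c [ 0.59209833 -0.16664057] slot edges 75.61920245199883 94.48868772263465 mid 85.05394508731675
top 0.082 161 x -0.0147..0.0248 ang 86.49
top 0.09 226 x -0.0142..0.0252 ang 86.51
top 0.1 228 x -0.0134..0.0255 ang 86.56
top 0.11 230 x -0.0127..0.0259 ang 86.58
top 0.12 240 x -0.0121..0.0263 ang 86.61
top 0.14 91 x 0.0019..0.0146 ang 86.62
top 0.15 99 x 0.0026..0.0160 ang 86.45
top 0.17 9 x -0.0075..-0.0010 ang 91.43
plate 0.17 318 x -0.0076..0.0275 ang 86.64
[ 0.59592789 -0.10284053  0.1591957 ] [-1.57019902  0.00262781 -0.05670264]
541 [[ 0.58457049 -0.00103907  0.05228212]
 [ 0.60167339  0.00423585  0.05734585]
 [ 0.61958203  0.01044643  0.05888854]]
```

View pics/w5.png

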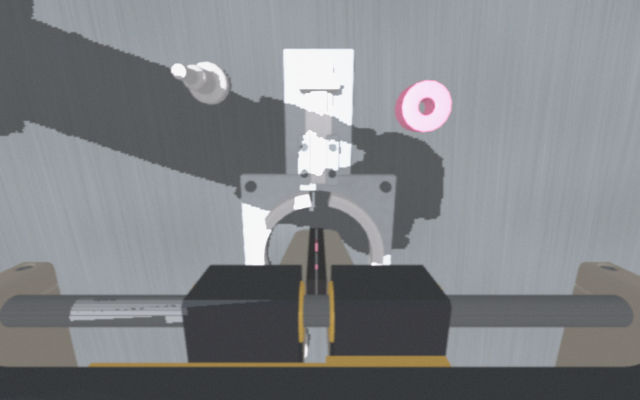

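The slot reads 85.1° from this oblique view, against a guide at 86.6°. That is still inside the play. The plate is centred at (.602,.004). I'll move beyond the plate and recheck with the top camera.

```bash
python3 -m crank '[0,0,0.39,0,0,0,0,0.39,0,0,0,0,0.39,0,0,0,0,0.39,0,0,0,0,0.39,0,0,0,0,0.39,0,0,0,0,0.39,0,0,0,0,0,0,0]'
python3 - <<'E'
from m import *
p=arm.camera("top"); meas(p); save(p,"t2.png",(240,100,460,280)); print(arm.sense()["eef_pos"],arm.sense()["tcp_rot"])
E
```

```text
clock: 11.35
eef_pos: [0.6045, 0.0328, 0.1598]
tcp_rot: [-1.57, 0.001, -0.057]
ft_force: [0.5, -0.6, -0.8]
gripper_width: 0.004
c [ 0.59247023 -0.16662966] slot edges 75.47648911899233 95.35591654414142 mid 85.41620283156688
top 0.082 36 x -0.0143..0.0240 ang 86.63
top 0.09 55 x -0.0144..0.0235 ang 87.12
top 0.1 57 x -0.0126..0.0254 ang 86.33
top 0.11 53 x -0.0129..0.0251 ang 86.81
top 0.12 62 x -0.0130..0.0267 ang 86.72
top 0.14 21 x 0.0022..0.0144 ang 86.60
top 0.15 22 x 0.0019..0.0159 ang 86.60
[0.604582   0.03156472 0.1599153 ] [-1.57127517e+00  1.17449170e-03 -5.82534509e-02]
```

View pics/t2.png

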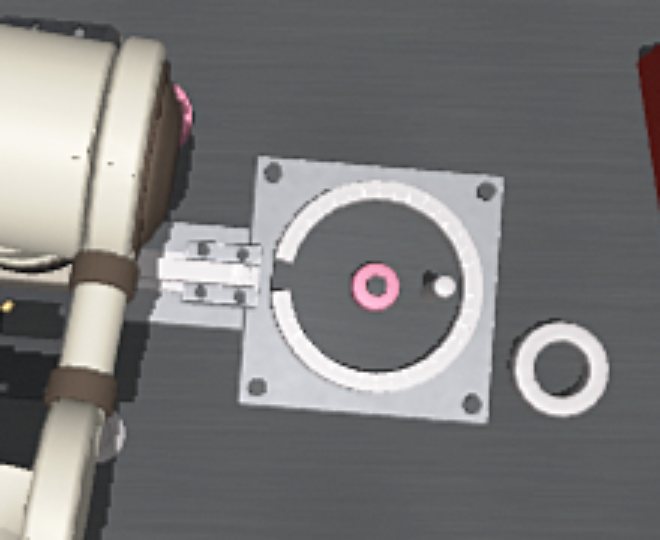

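The top view agrees at 85.4° (8 viewed). The offset is about 1.4 mm of the 3 mm play, so the bar passes. I'll lower the shut fingers behind the plate and push gently.

```bash
python3 -m crank '[0,0.37,0,0,0,0,0.37,0,0,0,0,0.37,0,0,0,0,0.37,0,0,0,0,0.37,0,0,0,0,0.37,0,0,0,0,0.37,0,0,0,0,0,0,0,0,0,0,0,0,0]'
python3 -m crank '[0,0,-0.06,0,0,0,0,-0.06,0,0,0,0,-0.06,0,0,0,0,-0.06,0,0,0,0,-0.06,0,0,0,0,-0.06,0,0,0,0,-0.06,0,0]'
```

```text
clock: 12.3
eef_pos: [0.6048, 0.0305, 0.0311]
tcp_rot: [-1.571, 0.001, -0.06]
ft_force: [-0.4, 0.5, 1.2]
gripper_width: 0.002
clock: 13.0
eef_pos: [0.6041, 0.0108, 0.0316]
tcp_rot: [-1.57, -0.001, -0.059]
ft_force: [0.1, 3.7, 2.4]
gripper_width: 0.006
```

```bash
python3 -m crank '[0,0,-0.06,0,0,0,0,-0.06,0,0,0,0,-0.06,0,0]'
python3 -m crank '[0,0,-0.06,0,0,0,0,-0.06,0,0,0,0,-0.06,0,0,0,0,-0.06,0,0,0,0,0,0,0]'
python3 - <<'E'
from m import *
p=arm.camera("wrist"); save(p,"w6.png"); s=arm.sense(); print(s["eef_pos"],s["ft_force"])
E
```

```text
clock: 13.3
eef_pos: [0.6032, 0.0014, 0.0311]
tcp_rot: [-1.571, 0.0, -0.06]
ft_force: [-0.2, 4.2, 3.8]
gripper_width: 0.005
clock: 13.8
eef_pos: [0.6023, -0.0111, 0.031]
tcp_rot: [-1.572, 0.0, -0.06]
ft_force: [-0.7, 0.8, 0.7]
gripper_width: 0.007
[ 0.60227527 -0.01113523  0.03083835] [0.44361091 1.19504679 0.98932637]
```

View pics/w6.png

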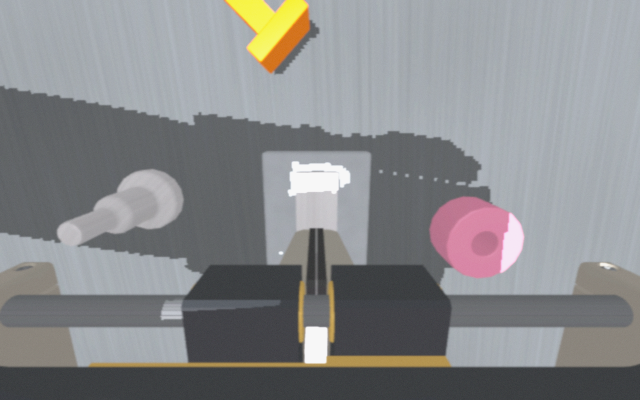

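The wrist view shows the pilot at (120,205) and the stone at (475,240) undisturbed. The bar has been sliding at about 4 N. I'll continue until it stops.

```bash
python3 -m crank '[0,0,-0.04,0,0,0,0,-0.04,0,0,0,0,-0.04,0,0]'
python3 -m crank '[0,0,-0.04,0,0,0,0,0,0,0]'
```

```text
clock: 14.15
eef_pos: [0.6018, -0.0165, 0.0308]
tcp_rot: [-1.571, 0.001, -0.059]
ft_force: [0.9, 3.0, -0.1]
gripper_width: 0.004
clock: 14.35
eef_pos: [0.6017, -0.0189, 0.0308]
tcp_rot: [-1.571, 0.001, -0.06]
ft_force: [-0.4, 1.0, -0.1]
gripper_width: 0.006
```

```bash
python3 -m crank '[0,0,-0.02,0,0,0,0,-0.02,0,0,0,0,0,0,0]'
python3 -m crank '[0,0,-0.02,0,0,0,0,0,0,0]'
python3 -m crank '[0,0,-0.02,0,0,0,0,0,0,0]'
```

```text
clock: 14.65
eef_pos: [0.6017, -0.0191, 0.0309]
tcp_rot: [-1.568, 0.0, -0.06]
ft_force: [1.2, 6.7, 0.1]
gripper_width: 0.006
clock: 14.85
eef_pos: [0.6017, -0.0191, 0.0309]
tcp_rot: [-1.567, 0.0, -0.06]
ft_force: [0.9, 9.9, 0.2]
gripper_width: 0.003
clock: 15.05
eef_pos: [0.6017, -0.0191, 0.0309]
tcp_rot: [-1.565, 0.0, -0.06]
ft_force: [1.6, 13.8, 1.3]
gripper_width: 0.005
```

The bar stopped hard at TCP y = -0.0191, where home was predicted at about -0.019, and the force rose to 14 N. I'll back off, lift and check.

```bash
python3 -m crank '[0,0,0.1,0,0,0,0,0.2,0,0,0,0,0.2,0,0,0,0,0,0,0,0,-0.4,0,0,0,0,-0.6,0,0,0,0,-0.6,0,0,0,0,-0.6,0,0,0,0,-0.6,0,0,0,0,-0.6,0,0,0]'
python3 -m crank '[0,0,0,0,0,0,0,-0.5,0,0,0,0,-0.5,0,0,0,0,-0.5,0,0,0,0,-0.5,0,0,0,0,-0.5,0,0,0,0,-0.5,0,0,0,0,0,0,0,0,0,0,0,0]'
python3 - <<'E'
from m import *
p=arm.camera("wrist"); save(p,"w7.png"); meas(p); s=arm.sense(); print(s["eef_pos"],s["ft_force"])
C=cloud(p);ok=p["depth"]>0
b=ok&(C[...,2]>.052)&(C[...,2]<.064)&(abs(C[...,0]-.602)<.03)&(C[...,1]>-.08)&(C[...,1]<.04); print("plate",b.sum(),np.percentile(C[b],[1,50,99],axis=0))
for n in("wrist","top"):
    p=arm.camera(n) ;C=cloud(p)
    for t in("pink_stone","steel_ring","pilot","lock_bar"):
        for r in arm.cut_out(t,p)[:2]:
            m=r["mask"]&(p["depth"]>0); print(n,t,round(r["conf"],2),np.round(np.median(C[m],0),3),m.sum())
E
```

```text
clock: 16.05
eef_pos: [0.6031, 0.0023, 0.2024]
tcp_rot: [-1.571, -0.0, -0.06]
ft_force: [0.1, -0.2, 0.7]
gripper_width: 0.01
clock: 16.95
eef_pos: [0.5938, -0.1471, 0.2]
tcp_rot: [-1.57, 0.002, -0.061]
ft_force: [0.3, 0.6, -0.3]
gripper_width: 0.007
c [ 0.59210088 -0.16696361] slot edges 75.59671070169928 80.56290881483184 mid 78.07980975826555
top 0.082 191 x -0.0143..0.0246 ang 86.43
top 0.09 199 x -0.0137..0.0249 ang 86.45
top 0.1 196 x -0.0140..0.0254 ang 86.73
top 0.11 203 x -0.0132..0.0259 ang 86.71
top 0.12 209 x -0.0125..0.0263 ang 86.71
plate 0.14 22 x -0.0095..0.0096 ang 89.99
[ 0.5939542  -0.14644754  0.20021774] [-0.29325887  0.8489296  -0.51104764]
plate 427 [[ 0.58207519 -0.04031976  0.05341553]
 [ 0.59954592 -0.034962    0.05723508]
 [ 0.61659742 -0.02901457  0.05915046]]
wrist pink_stone 0.88 [ 0.703 -0.02   0.03 ] 1915
wrist pilot 0.98 [0.496 0.012 0.022] 1427
wrist lock_bar 0.85 [ 0.597 -0.058  0.036] 1369
top pink_stone 0.7 [ 0.704 -0.018  0.029] 492
top pink_stone 0.31 [ 0.559 -0.141  0.021] 894
top steel_ring 0.23 [0.491 0.016 0.017] 294
top pilot 0.81 [0.491 0.015 0.017] 281
top lock_bar 0.68 [ 0.597 -0.047  0.036] 231
top lock_bar 0.58 [0.72  0.152 0.014] 457
```

View pics/w7.png

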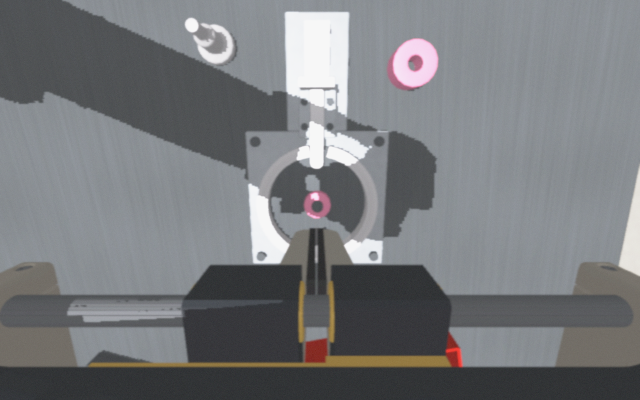

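Home is confirmed. The plate centre is at fixture y ≈ 132 mm (133 nominal), its top is at z ≈ 57 mm, the bar nose goes through the slot at (317,150), and the hand is at z = 0.20 with no force. Handing in.

```bash
python3 -c "
from rig import arm
print(arm.finish_job())"
```

```text
the job is handed in; nothing more can be done
None
```

The fixture is locked and the job is handed in, at about 17 s on the clock. I led the disc's pin about 93° clockwise with the fingertips loosely round it, then pushed the bar's end plate with the shut fingers until it stopped hard.

**Bar:** it stopped at the predicted home position, and the push force rose from about 3 N to 14 N with no further movement. The plate centre then measured about 132 mm from the disc axis (133 mm nominal). The plate top was at z ≈ 57 mm, so the bar is flat in its guide, and the last picture shows its nose through the slot.

**Disc:** before the push the slot sat about 1.3° past the bar's line (1.4 mm of the 3 mm play). I accepted that, and the bar went through without extra force.

**Bystanders:** the stone and pilot are where they were. The steel ring was not found reliably in the last images because the hand hid it. It was in place in the earlier top view, before the bar was pushed, and no move at its height went near it.

**Hand:** it ended about 12 cm above everything, with no force on it. The slot measurement in the last check (78°) is not valid, because the bar now fills the slot.

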